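# Snug the clamp and cure the glass shelf's glue seam

## Robot

A 6-joint arm with a two-finger parallel gripper is mounted at the origin on the work surface. World frame = base frame: x ahead of the robot, y to its left, z up, the work surface at z = 0. Lengths are in m, angles in rad, forces in N, time in s.
With the tool pointing down it reaches from about 0.4 to 0.825 m from the base axis. Payload 7 kg.
Tool frame: the origin (TCP) lies at the very end of the fingers, on their centre line; the grasp point (between the pads) lies 19 mm behind it; z points along the fingers, y is the line along which they close (so a half turn about z gives the same grasp; the last joint's range is limited). The gripper opens to 85 mm and grips with 20 to 120 N. Pads are 22 mm wide; open, the fingers measure 114 mm over their backs; the gripper's body (76 mm by 85 mm) begins 54 mm behind the grasp point. The pads swing forward as they close: fully open they stand 13 mm farther back than shut.
Start: joints at [1.515, 0.359, 0.012, 0, -1.224, -0.288], TCP at [0.228, 0.635, 0.231] pointing down, gripper open.
Joint ranges: [-3.07, 3.07], [-1.43, 2.12], [-1.02, 1.25], [-3.03, 1.67], [-3.05, -0], [-3.03, 3.03]. Speed limits (rad/s): [2.39, 2.39, 3.01, 3.14, 3.14, 3.14].

## Interface

Orientations are given as a unit quaternion [w, x, y, z].
In Python, from rig import telemetry, get_image, ticket, nets gives the robot as it stands.
- The arm moves only by the shell command python3 -m jog 'ROWS' [FORCE]. ROWS is JSON, a list that holds one entry, the list of rows, each a list of 5 numbers: the shift along the tool's x, y, z in cm, then the turn about the tool's z in rad, then the gripper command: -1 is fully open, 1 is shut, values between are in proportion. A call has 1 to 12 rows; each row is the pose to reach, as a shift and turn from the pose commanded when the call began, along the tool's axes at that moment; what a row does not reach only later rows make up. A row lasts 1/8 s, in which the tool goes at most 62.5 mm and 10.7 degrees, less where a joint would pass 70% of its speed; a pose out of reach is approached as far as the arm can. A call with a gripper value outside its range is refused whole. The fingers move at their own pace and stop on an object; FORCE is the grip in N (left out, the last holds). Time passes only in rows, so rows that repeat a pose let the fingers close. It gives the time, the measured TCP pose, the force, the opening and the grip force at its end, in the units of the state.
- telemetry.state(): the state, without advancing time (a new reading comes with each control period).
- get_image(name): name is "side" or "top"; returns a dict with "pixels" (480x640x3 uint8, red, green, blue), "z_map" (480x640 float32, m along the optical axis (not along the pixel's ray), 0 where there is no reading), "K" (3x3 intrinsics, pixels), "R" (3x3) and "t" (3): a world point X has camera coordinates R X + t. Camera axes: x right, y down, z forward; pixel columns grow to the right and rows downward; lengths in m; the calibration is good to about 2 mm. A picture is of the moment at which its call begins.
- ticket.job_done(): hands the job in; it is judged then, once.
Trained networks look in the newest picture that a camera, given by its name, has taken for a name from the list of things; names that differ only in an ending like _2 or _b are one class to them, and where a whole thing is asked for, a point or a joint stands for the part that bears it (a point fixed in the world has none). Each returns a list of dicts, best first, with "p" (0 to 1); they miss things now and then, are a little off and sometimes report something else, mostly with a low value. They report only what shows in the picture. A call takes as long as a camera call. They do not tell look-alikes from the thing itself.
- nets.outline_of(camera, name): "region" (480x640 bool, what is visible of it) and "xy" ([column, row] in pixels, amid what is visible of it).
- nets.landmark_of(camera, name): "xy" ([column, row] in pixels: a listed point, or the origin of a listed thing).
The state is a dict: "time_s": time; "q": joint angles; "joint_velocities": joint speeds; "joint_efforts": joint torques, N m; "tool_pos": TCP position; "tool_rot": TCP orientation; "force": force on the tool from outside, world axes, zero at the start; "ft_torque": the same for the moment, N m; "opening": finger opening in m; "gripper_force": force on a finger pad.
Only numpy, scipy, OpenCV 4.12 (cv2) and the standard library are available. Lean on these libraries where they do the work, as an engineer would, in place of code of your own. Each camera call takes 0.05 s, during which the arm holds its last target. There are 200 camera calls.

## Task

The glass shelf is being bonded to its chrome rail. First turn the clamp's orange handle clockwise until it comes up firmly against its stop; then take the UV curing pen from its dock and, with its nose pointing down within about a centimetre above the blue glue bead and without pressing on it, guide it slowly (about 3 cm per second) along the whole bead, from the end nearer the clamp to the other end. Finally stand the pen back in its dock, leave the clamp tight, and leave the other things on the table where they are.

Things in the scene. Friction and masses are not known exactly. Their poses are not given: they have to be found in the camera images.
- shelf: Fixed assembly: glass pane 120 x 320 x 8 mm butted against a chrome rail 28 mm wide, tops flush 44 mm above the table. Origin on the table below the middle of the seam line. y runs along the seam away from the clamp, x across: glass x -120 to 0, rail 0 to 29 mm. Blue C-clamp at y = -135 mm: spine out to x = 65, arm top 85 mm above the table, screw axis at x = -12. The bead lies free and flat.
- seam_start (a point): End nearer the clamp of the bright blue glue bead (a line 6 mm wide and 150 mm long, flush on the top surface), on its centre line at the top surface, 44 mm above the table. Axes as shelf: y points along the bead to its far end, z up.
- seam_end (a point): Far end of the blue bead, same height, 150 mm from seam_start along y.
- clamp_screw (a joint): Angle of the clamp's handle, rad: grows as the handle is turned clockwise seen from above, starts between 0 and 0.3, pad meets the work and stops at 1.3 (hard stop; it stays where it is left). Friction about 0.08 N m. The handle also sinks 1.7 mm per rad.
- clamp_handle (a point): Centre of the clamp's orange bar handle, about 122 mm above the table: bar 80 mm long, 12 thick, 24 tall, on a vertical 12 mm screw. x runs along the bar, y across its thickness; it turns about the vertical through this point. Under the bar a disc of 11 mm radius, and the blue clamp arm's top about 37 mm below this point; nothing else beside the bar.
- pen: UV curing pen, 145 mm long, 0.12 kg, loose, upright in its dock, nose down (lamp lit, no switch). Origin on its axis at the underside of the orange round shield (48 mm diameter, 4 thick), z up its axis. Above, a round white grip 22 mm in diameter up to z = 75 mm; below, a dark nose 13 mm in diameter, tapering over the last 10 mm to a 6 mm violet tip at z = -70.
- pen_grip (a point): Middle of the pen's white grip, 44 mm above the shield's underside; the grip may be taken from above at any yaw.
- pen_tip (a point): The pen's tip, 70 mm below the shield's underside.
- dock: Fixed dock: white round tube 56 mm outside, 30 mm bore, 85 mm tall, on a round grey foot of 90 mm diameter and 6 mm height. Origin at the centre of its underside. The pen's nose hangs in the bore (the tip 15 mm above the table) and its shield rests on the rim, so the pen's origin is then 85 mm above the table on the tube's axis.
- lunchbox: Pink plastic lunchbox, 134 x 194 x 69 mm, origin under its centre. Leave alone.
- flask: Stainless drink flask, 68 mm diameter, 208 mm tall, origin under its centre. Leave alone.
- whistle: Red plastic whistle, 55 mm long, 26 mm tall. Leave alone.
- shuttle0: Shuttlecock standing on its white skirt (66 mm diameter, 83 mm tall), origin under its centre. Leave alone.
- shuttle1: Second shuttlecock, alike. Leave alone.
- shuttle2: Third shuttlecock, alike. Leave alone.
- glue: Glue bottle, 44 mm diameter, 120 mm tall, origin under its centre. Leave alone.
Not all that is in view belongs to the job. Leave any red or turquoise look-alike of the pen alone.

How it is judged:
By the outcome, as a careful person would: the job done as asked, in the order asked, and still so for the second after the job is handed in, with the robot touching nothing.
It also fails if it takes over 72 s, if anything falls off the work surface, if the arm or the gripper's body presses on something with over 40 N, if the wrist force passes 120 N, or if a joint passes its speed limit or range.

## Working session

There is one attempt and no reset: what is moved stays moved. The work goes in short steps, Python scripts to look and compute and a shell command to move; the robot and the scene stay as the last step left them, time stands still between calls to the robot, and variables do not carry over. Pictures are saved under pics/ and viewed, at most 11 in all, crops included, and the job is handed in when it is done.

```bash
ls; mkdir -p pics
cat > h.py <<'E'
import numpy as np, cv2
from rig import telemetry, get_image, ticket, nets
def ray(im,xy,z):
    """world point on pixel ray at height z"""
    d=im["R"].T@np.linalg.inv(im["K"])@np.array([xy[0],xy[1],1.]); c=-im["R"].T@im["t"]
    return c+d*(z-c[2])/d[2]
def cloud(im):
    v,u=np.mgrid[:480,:640]; z=im["z_map"]
    p=np.stack([u*z,v*z,z],-1)@np.linalg.inv(im["K"]).T
    w=(p-im["t"])@im["R"]; w[z==0]=np.nan
    return w
def proj(im,X):
    c=im["R"]@np.array(X)+im["t"]; p=im["K"]@c; return p[:2]/p[2]
E
python3 - <<'E'
from h import *
ims={n:get_image(n) for n in("side","top")}
cv2.imwrite("pics/a.png",cv2.resize(np.vstack([ims[n]["pixels"][...,::-1] for n in ims]),None,fx=.62,fy=.62,interpolation=cv2.INTER_AREA))
for n in ims: cv2.imwrite(f"pics/{n}0.png",ims[n]["pixels"][...,::-1]); print(n,-ims[n]["R"].T@ims[n]["t"])
for n in ims:
  for t in["seam_start","seam_end","clamp_handle","pen_grip","pen_tip","pen","dock","shelf"]:
    for d in nets.landmark_of(n,t)[:3]: print(n,t,np.round(d["xy"]),round(d["p"],2))
print(telemetry.state())
E
```

```text
pics
side [-0.02191879 -1.0273118   0.86354399]
top [ 0.35710927 -0.02585567  1.18641942]
side seam_start [314. 264.] 0.7
side seam_end [301. 241.] 0.83
side clamp_handle [316. 262.] 0.56
side pen_grip [226. 203.] 0.78
side pen_grip [252. 192.] 0.56
side pen_grip [197. 216.] 0.56
side pen_tip [258. 220.] 0.69
side pen_tip [199. 250.] 0.56
side pen_tip [214. 222.] 0.5
side pen [201. 230.] 0.81
side pen [232. 212.] 0.8
side pen [211. 203.] 0.73
side dock [232. 235.] 0.79
side dock [314. 264.] 0.67
side shelf [308. 268.] 0.75
top seam_start [313. 244.] 0.78
top seam_end [256. 234.] 0.84
top clamp_handle [346. 251.] 0.58
top pen_grip [173. 294.] 0.8
top pen_grip [185. 341.] 0.75
top pen_grip [127. 297.] 0.63
top pen_tip [172. 252.] 0.85
top pen_tip [149. 301.] 0.59
top pen [179. 293.] 0.92
top pen [133. 301.] 0.65
top pen [164. 253.] 0.64
top dock [313. 247.] 0.73
top dock [344. 249.] 0.72
top dock [188. 298.] 0.63
top shelf [295. 246.] 0.92
{'time_s': 0.9, 'q': array([ 1.51512963e+00,  3.58593955e-01,  1.19134537e-02,  9.13499465e-06,
       -1.22409071e+00, -2.88085862e-01]), 'joint_velocities': array([ 0.00037306,  0.00097388, -0.00052742,  0.00064972, -0.00035932,
        0.00020088]), 'joint_efforts': array([ 6.11965534e-04, -5.82947981e+01,  2.93663299e+01,  6.94180235e+00,
       -5.61864126e-04, -2.48522952e-06]), 'tool_pos': array([0.22751303, 0.63549078, 0.23131367]), 'tool_rot': array([-1.29713018e-05,  9.85265865e-01, -1.71029751e-01,  2.81069649e-06]), 'force': array([ 6.53407812e-01, -7.71430915e-05,  1.90391789e-02]), 'ft_torque': array([0.01922017, 0.0256756 , 0.05433222]), 'gripper_force': 0.0, 'opening': 0.0855889877179403}
```

View pics/top0.png

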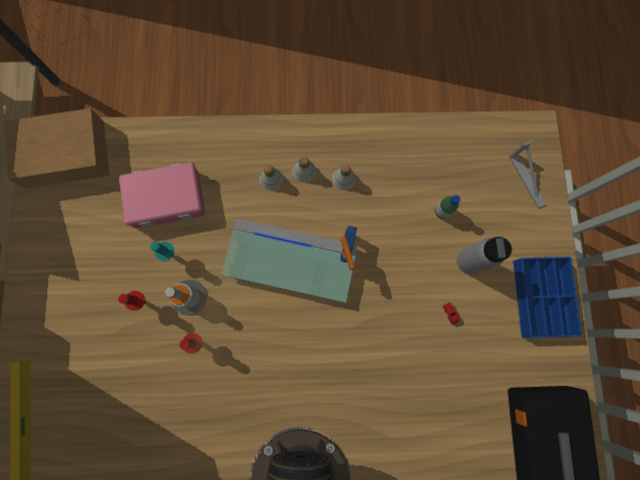

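View pics/side0.png

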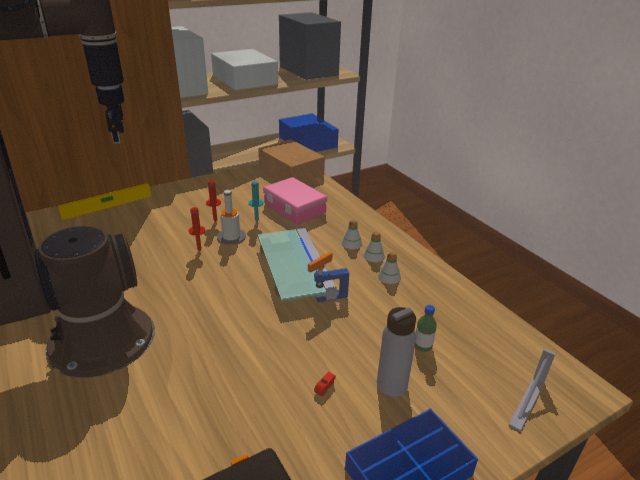

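The top view shows the orange-banded pen in the white dock at (180,293), with look-alikes in turquoise (163,250) and red (133,300) and (190,343). The bead runs from (312,245) to (255,234), and the orange handle is at (347,250). I choose the white-grip, orange-shield pen in the dock. Next I'll measure.

Run:
```python
from h import *
for n in("top","side"):
  im=get_image(n); w=cloud(im); hsv=cv2.cvtColor(im["pixels"],cv2.COLOR_RGB2HSV)
  H,S,V=[hsv[...,i].astype(int) for i in range(3)]
  print(n,"base px",proj(im,[0,0,0]),"tcp px",proj(im,[.2275,.635,.231]), "f",im["K"][0,0])
  v,u=np.mgrid[:480,:640]
  def rep(nm,m,z):
    P=np.array([ray(im,(a,b),z) for a,b in zip(u[m],v[m])])[:,:2]
    d=w[m]; c=P.mean(0); e,E=np.linalg.eigh(np.cov(P.T)); t=(P-c)@E[:,1]; 
    print(nm,m.sum(),"ray c",c.round(4),"dir",E[:,1].round(3),"ext",t.min().round(4),t.max().round(4),"mid",(c+E[:,1]*(t.min()+t.max())/2).round(4),"depth med",np.nanmedian(d,0).round(4))
  box=(slice(220,260),slice(240,330)) if n=="top" else (slice(228,264),slice(285,318))
  B=np.zeros((480,640),bool);B[box]=1
  m=B&(H>112)&(H<130)&(S>130)&(V>60)
  rep("bead",m,.044)
  B[:]=0; B[(slice(225,275),slice(335,360)) if n=="top" else (slice(245,280),slice(300,340))]=1
  m=B&(H<16)&(S>170)&(V>110)
  rep("handle",m,.134)
  for t in ["pen_grip","pen_tip","dock","pen","seam_start","seam_end","clamp_handle"]:
    z=dict(pen_grip=.129,pen_tip=.015,dock=0,pen=.085,seam_start=.044,seam_end=.044,clamp_handle=.122)[t]
    for d in nets.landmark_of(n,t)[:3]: print(t,ray(im,d["xy"],z).round(4)[:2],np.round(d["xy"]),round(d["p"],2))
  for d in nets.outline_of(n,"dock")[:1]:
    q=w[d["region"]]; r=q[(q[:,2]>.02)&(q[:,2]<.08)]; print("dock cloud",d["xy"],len(r),np.nanmin(r,0),np.nanmax(r,0))
  x0,y0=(110,230) if n=="top" else (180,170)
  a=cv2.resize(im["pixels"][y0:y0+120,x0:x0+100,::-1],None,fx=4,fy=4,interpolation=cv2.INTER_CUBIC)
  x0,y0=(240,200) if n=="top" else (255,210)
  b=cv2.resize(im["pixels"][y0:y0+100,x0:x0+130,::-1],None,fx=4,fy=4,interpolation=cv2.INTER_CUBIC)
  cv2.imwrite(f"pics/pen_{n}.png",a);cv2.imwrite(f"pics/clamp_{n}.png",b)
a,b=cv2.imread("pics/pen_top.png"),cv2.imread("pics/pen_side.png")
cv2.imwrite("pics/crop1.png",np.hstack([a,b]))
```

```text
top base px [300.33926871 480.51247912] tcp px [-27.7773849  405.58986998] f 455.28075469278394
bead 53 ray c [0.584  0.0371] dir [0.241 0.971] ext -0.079 0.07 mid [0.583  0.0327] depth med [0.5855 0.0415 0.0443]
handle 165 ray c [ 0.5291 -0.1224] dir [-0.969 -0.246] ext -0.0387 0.0383 mid [ 0.5293 -0.1224] depth med [ 0.5281 -0.1222  0.1331]
pen_grip [0.3354 0.2485] [186. 342.] 0.83
pen_grip [0.4557 0.2788] [174. 289.] 0.8
pen_grip [0.5541 0.3273] [155. 247.] 0.79
pen_tip [0.4353 0.3807] [146. 302.] 0.93
pen_tip [0.5537 0.3176] [173. 255.] 0.84
dock [0.4466 0.2769] [189. 296.] 0.57
pen [0.3287 0.2469] [191. 344.] 0.75
pen [0.447 0.278] [180. 294.] 0.63
pen [0.5502 0.322 ] [163. 252.] 0.6
seam_start [ 0.566  -0.0359] [310. 245.] 0.72
seam_end [0.605  0.1006] [256. 231.] 0.84
clamp_handle [ 0.5362 -0.1172] [344. 250.] 0.5
dock cloud [189.9, 299.2] 137 [0.41663869 0.24884854 0.02011361] [0.47025642 0.28712314 0.07992246]
side base px [100.35684742 338.94622239] tcp px [118.42903    141.24138755] f 510.26626181737765
bead 42 ray c [0.5872 0.0421] dir [0.246 0.969] ext -0.0554 0.0648 mid
[... 205 characters left out ...]
] [196. 214.] 0.87
pen_grip [0.5423 0.2986] [254. 191.] 0.74
pen_grip [0.4285 0.3657] [211. 190.] 0.67
pen_tip [0.5565 0.2942] [260. 222.] 0.73
pen_tip [0.3315 0.2273] [200. 250.] 0.69
pen_tip [0.4265 0.3656] [214. 222.] 0.65
dock [0.4501 0.2779] [232. 236.] 0.69
pen [0.3292 0.2265] [197. 230.] 0.82
pen [0.4539 0.3031] [228. 209.] 0.76
pen [0.5414 0.2844] [256. 205.] 0.64
seam_start [ 0.5662 -0.0368] [314. 265.] 0.65
seam_start [ 0.3526 -0.4298] [319. 392.] 0.15
seam_end [0.5964 0.0955] [300. 240.] 0.91
seam_end [ 0.7131 -0.1792] [387. 277.] 0.52
clamp_handle [ 0.5308 -0.1244] [319. 262.] 0.68
dock cloud [229.5, 231.6] 307 [0.41757539 0.24049496 0.02010006] [0.47369621 0.28195931 0.07989334]
```

View pics/crop1.png

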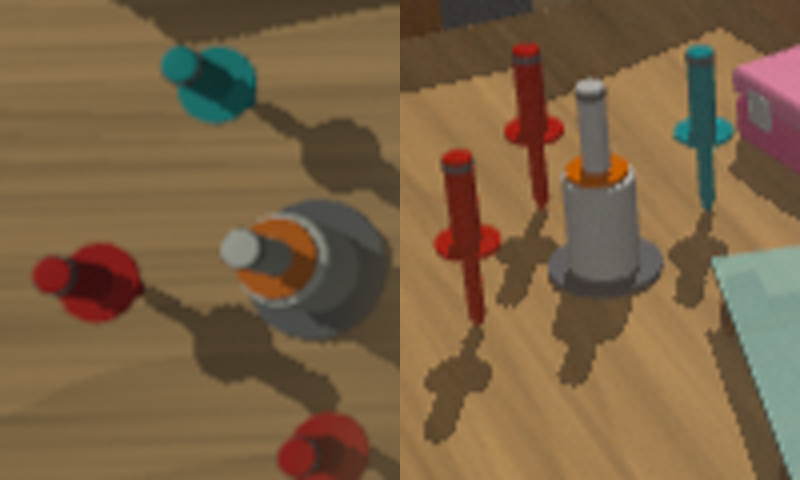

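View pics/clamp_top.png

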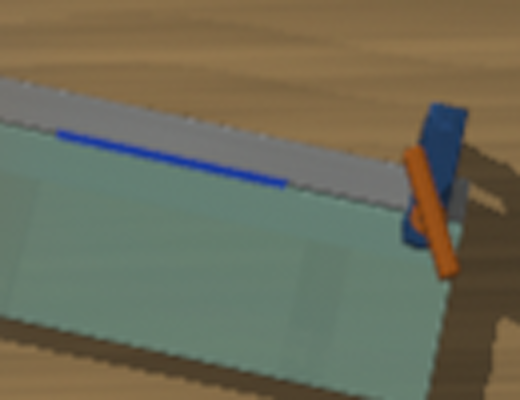

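The crops confirm it: the real pen has a white grip and orange shield and stands in the white dock. The handle bar lies about 14° counter-clockwise of world x. Next come the move numbers.

```bash
cat >> h.py <<'E'
from scipy.spatial.transform import Rotation as Ro
def delta(p,yaw=None):
    """shift (cm, tool axes) and turn about tool z to world p with tool x at yaw (rad)"""
    s=telemetry.state(); R=Ro.from_quat(np.roll(s["tool_rot"],-1)).as_matrix()
    cur=np.arctan2(R[1,0],R[0,0]); 
    t=0 if yaw is None else -((yaw-cur+np.pi)%(2*np.pi)-np.pi)
    print("now",s["tool_pos"].round(4),"yaw",round(cur,3),"->",(R.T@(np.array(p)-s["tool_pos"])*100).round(2),"turn",round(t,3),"t",s["time_s"])
E
python3 -c "
from h import *
delta([.529,-.122,.20],.248)"
```

```text
now [0.2275 0.6355 0.2313] yaw -0.344 -> [53.91 61.15  3.14] turn -0.592 t 1.8
```

```bash
python3 -m jog '[[[53.9,61.2,0,-0.59,-1],[53.9,61.2,0,-0.59,-1],[53.9,61.2,0,-0.59,-1],[53.9,61.2,0,-0.59,-1],[53.9,61.2,0,-0.59,-1],[53.9,61.2,0,-0.59,-1],[53.9,61.2,0,-0.59,-1],[53.9,61.2,0,-0.59,-1],[53.9,61.2,0,-0.59,-1],[53.9,61.2,0,-0.59,-1],[53.9,61.2,0,-0.59,-1],[53.9,61.2,0,-0.59,-1]]]' 40
python3 -c "
from h import *
delta([.529,-.122,.17],.248); print(telemetry.state()['q'])"
```

```text
time_s: 3.3
tool_pos: [0.5051, -0.0636, 0.2318]
tool_rot: [-0.0, 0.992, 0.123, 0.001]
force: [0.7, 0.5, 0.1]
opening: 0.0856
gripper_force: 0.0
now [ 0.5051 -0.0636  0.2318] yaw 0.246 -> [0.88 6.25 6.18] turn -0.002 t 3.3
[ 2.61180035e-01  8.26833156e-02 -3.47255869e-01  1.06235732e-04
 -1.13955183e+00  1.55598672e+00]
```

```bash
python3 -m jog '[[[0.9,6.3,0,0,-1],[0.9,6.3,5,0,-1],[0.9,6.3,8,0,-1],[0.9,6.3,8,0,-1]]]'
python3 - <<'E'
from h import *
delta([.529,-.122,.114],.248)
im=get_image("side"); o=[]
o.append(im["pixels"][200:320,250:410,::-1]); im2=get_image("top"); o.append(im2["pixels"][190:310,270:430,::-1])
cv2.imwrite("pics/b.png",cv2.resize(np.hstack(o),None,fx=2.5,fy=2.5))
E
```

```text
time_s: 3.8
tool_pos: [0.527, -0.1208, 0.1493]
tool_rot: [-0.0, 0.992, 0.122, -0.002]
force: [1.6, -0.6, 1.1]
opening: 0.0855
gripper_force: 0.0
now [ 0.527  -0.1208  0.1493] yaw 0.245 -> [0.18 0.16 3.53] turn -0.003 t 3.8
```

View pics/b.png

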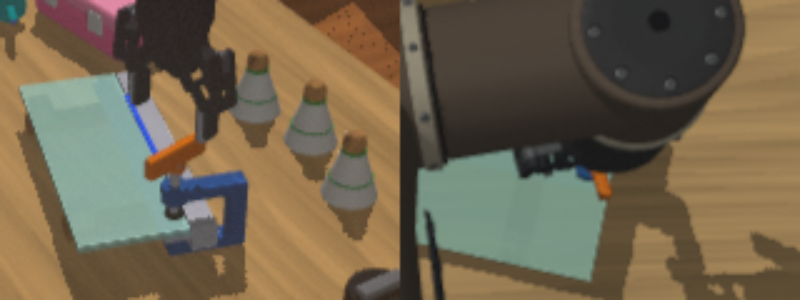

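The side crop shows the open fingers straddling the orange bar, at about (175,155) in the crop. I'll descend and close.

```bash
python3 -m jog '[[[0.1,0.1,2,0,-1],[0.1,0.1,3.5,0,-1],[0.1,0.1,3.5,0,0.6],[0.1,0.1,3.5,0,1],[0.1,0.1,3.5,0,1],[0.1,0.1,3.5,0,1],[0.1,0.1,3.5,0,1],[0.1,0.1,3.5,0,1]]]' 50
python3 -c "
from h import *
s=telemetry.state(); print(s['ft_torque'],s['force'])"
```

```text
time_s: 4.9
tool_pos: [0.5309, -0.124, 0.1174]
tool_rot: [0.002, 0.992, 0.123, 0.001]
force: [4.0, -17.2, -1.0]
opening: 0.0104
gripper_force: 53.9
[-6.31007089 -1.45076076  0.08641598] [  3.97497457 -17.17426201  -1.00373803]
```

```bash
python3 -m jog '[[[0,0.2,0.1,0,1],[0,0.2,0.1,0.15,1],[0,0.2,0.1,0.3,1],[0,0.2,0.1,0.45,1],[0,0.2,0.2,0.6,1],[0,0.2,0.2,0.75,1],[0,0.2,0.2,0.9,1],[0,0.2,0.2,0.9,1],[0,0.2,0.2,0.9,1]]]' 50
python3 -c "
from h import *
s=telemetry.state(); print(s['ft_torque'],s['force']);delta([.529,-.122,.114],.248)"
```

```text
time_s: 6.02
tool_pos: [0.5311, -0.1253, 0.1158]
tool_rot: [0.001, 0.947, -0.321, 0.001]
force: [-0.3, -12.4, 4.4]
opening: 0.0111
gripper_force: 54.7
[-4.37136382 -0.2591922  -0.14346719] [ -0.26191832 -12.38719697   4.37411338]
now [ 0.5311 -0.1253  0.1158] yaw -0.654 -> [-0.37 -0.13  0.18] turn -0.902 t 6.025
```

```bash
for i in 1; do python3 -m jog '[[[0,0,0,0.08,1],[0,0,0,0.15,1],[0,0,0,0.15,1],[0,0,0,0.15,1]]]'; done
python3 -c "
from h import *
s=telemetry.state(); print(s['ft_torque'],s['force']);delta([.529,-.122,.114],.248)"
python3 -m jog '[[[0,0,0,0.08,1],[0,0,0,0.15,1],[0,0,0,0.15,1],[0,0,0,0.15,1]]]'
python3 -c "
from h import *
s=telemetry.state(); print(s['ft_torque'],s['force']);delta([.529,-.122,.114],.248)"
```

```text
time_s: 6.52
tool_pos: [0.531, -0.1254, 0.1155]
tool_rot: [0.001, 0.92, -0.391, 0.001]
force: [0.6, -13.9, 3.0]
opening: 0.0104
gripper_force: 54.4
[-4.74513533 -0.43723295 -0.07354   ] [  0.59464942 -13.94174729   3.04859675]
now [ 0.531  -0.1254  0.1155] yaw -0.804 -> [-0.38 -0.09  0.15] turn -1.052 t 6.525
time_s: 7.02
tool_pos: [0.5309, -0.1255, 0.1155]
tool_rot: [0.001, 0.889, -0.458, 0.001]
force: [0.8, -14.5, 0.7]
opening: 0.0104
gripper_force: 62.7
[-5.11485845 -0.45923645  1.20526847] [  0.81933597 -14.47720821   0.71733863]
now [ 0.5309 -0.1255  0.1155] yaw -0.951 -> [-0.4  -0.05  0.14] turn -1.199 t 7.025
```

The z-moment jumped to +1.2 N m, so the handle is at the stop. I'll give it a little extra push, then release and lift.

```bash
python3 -m jog '[[[0,0,0,0.05,1],[0,0,0,0.05,1],[0,0,0,0.05,1]]]'
python3 -c "
from h import *
s=telemetry.state(); print(s['ft_torque'],s['force']);delta([.529,-.122,.114],.248)"
python3 -m jog '[[[0,0,0,0,0.5],[0,0,0,0,-1],[0,0,0,0,-1],[0,0,0,0,-1],[0,0,-4,0,-1],[0,0,-10,0,-1],[0,0,-14,0,-1],[0,0,-14,0,-1]]]'
python3 -c "
from h import *
im=get_image('side');w=cloud(im);hsv=cv2.cvtColor(im['pixels'],cv2.COLOR_RGB2HSV)
m=(hsv[...,0]<16)&(hsv[...,1]>170)&(hsv[...,2]>110);m[:245]=0;m[280:]=0;m[:,:300]=0;m[:,345:]=0
m&=(w[...,2]>.105)
P=w[m];P=P[P[:,2]>.127] ;c=P.mean(0);e,E=np.linalg.eigh(np.cov(P[:,:2].T));print('bar',len(P),c,E[:,1],'yaw',np.arctan(E[1,1]/E[0,1]))
delta([.447,.272,.28],None)
# dock cylinder fit both cameras
for n in('side','top'):
  im=get_image(n);w=cloud(im)
  for d in nets.outline_of(n,'pen')[:5]:
    q=w[d['region']]; print(n,'pen',np.round(d['xy']),d['p'],np.nanmedian(q,0).round(4),np.median(im['pixels'][d['region']],0))
  x=w.reshape(-1,3); k=(abs(x[:,0]-.447)<.06)&(abs(x[:,1]-.27)<.06)
  for nm,a,b,r in(('tube',.02,.08,.028),('grip',.098,.155,.011)):
    q=x[k&(x[:,2]>a)&(x[:,2]<b)]
    if len(q)<8: print(n,nm,len(q)); continue
    from scipy.optimize import least_squares
    s=least_squares(lambda c:np.hypot(*(q[:,:2]-c).T)-r,[.447,.27],loss='soft_l1',f_scale=.002); print(n,nm,len(q),s.x.round(4),np.median(abs(s.fun)).round(4),q[:,2].max().round(3))
"
```

```text
time_s: 7.4
tool_pos: [0.5309, -0.1255, 0.1155]
tool_rot: [0.002, 0.878, -0.479, 0.001]
force: [0.5, -13.6, 2.1]
opening: 0.0103
gripper_force: 80.7
[-5.12966342 -0.38536112  1.82994259] [  0.48835801 -13.61931743   2.10303953]
now [ 0.5309 -0.1255  0.1155] yaw -1.0 -> [-0.4  -0.04  0.15] turn -1.248 t 7.4
time_s: 8.4
tool_pos: [0.5321, -0.123, 0.2581]
tool_rot: [-0.002, 0.877, -0.481, 0.003]
force: [-0.2, 0.1, -1.1]
opening: 0.0853
gripper_force: 0.0
bar 106 [ 0.53338005 -0.13111226  0.13094075] [-0.63523457  0.77231926] yaw -0.8824841259791195
now [ 0.5309 -0.1228  0.2557] yaw -1.004 -> [-37.81 -14.14  -2.43] turn 0 t 8.45
side pen [203. 203.] 0.77 [0.435  0.4821 0.0312] [102.  33.  21.]
side pen [173. 259.] 0.77 [0.2407 0.1909 0.0283] [105.  37.  22.]
side pen [226. 204.] 0.69 [0.4447 0.2722 0.1159] [108.  99.  92.]
side pen [255. 202.] 0.54 [0.584  0.411  0.0321] [41. 82. 80.]
side tube 300 [0.4483 0.2774] 0.0017 0.079
side grip 120 [0.4428 0.2635] 0.0027 0.155
top pen [133. 242.] 0.84 [0.5875 0.4164 0.0285] [ 33.  105.   94.5]
top pen [176. 291.] 0.76 [0.4436 0.2765 0.0931] [168.  99.  66.]
top pen [102. 303.] 0.64 [0.4334 0.4848 0.0293] [117.  31.  28.]
top tube 46 [0.4444 0.2783] 0.0003 0.08
top grip 63 [0.4455 0.2808] 0.0003 0.154
```

Run:
```python
from h import *
a=get_image("top");b=get_image("side")
cv2.imwrite("pics/c.png",np.vstack([cv2.resize(a["pixels"][180:380,60:380,::-1],None,fx=2,fy=2)[:,:,:],cv2.resize(b["pixels"][165:315,130:450,::-1],None,fx=2,fy=2)])[:600])
```

```text
(no output)
```

View pics/c.png

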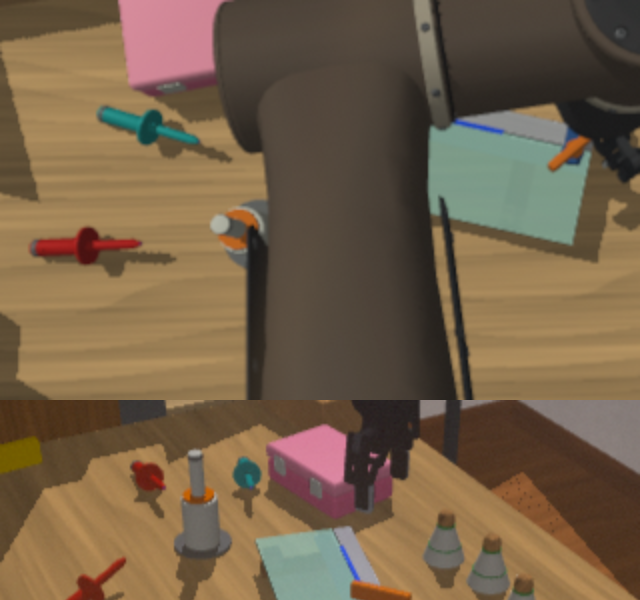

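The look-alikes had stood on their tips and have toppled by themselves. The dock at crop (230,225), with its pen, is untouched, and the handle has turned. Going to the pen.

```bash
python3 -c "
from h import *
delta([.446,.279,.22],-1.816)"
```

```text
now [ 0.5299 -0.1231  0.2531] yaw -1.004 -> [-38.41 -14.53   3.33] turn 0.812 t 8.75
```

```bash
python3 -m jog '[[[-38.4,-14.5,0,0.81,-1],[-38.4,-14.5,0,0.81,-1],[-38.4,-14.5,0,0.81,-1],[-38.4,-14.5,0,0.81,-1],[-38.4,-14.5,0,0.81,-1],[-38.4,-14.5,0,0.81,-1],[-38.4,-14.5,0,0.81,-1],[-38.4,-14.5,3,0.81,-1],[-38.4,-14.5,3,0.81,-1],[-38.4,-14.5,3,0.81,-1]]]'
python3 - <<'E'
from h import *
delta([.446,.279,.110],-1.816)
im=get_image("side"); 
w=cloud(im).reshape(-1,3); k=(abs(w[:,0]-.446)<.02)&(abs(w[:,1]-.275)<.02)
q=w[k&(w[:,2]>.1)&(w[:,2]<.15)];print("grip surf",len(q),np.median(q,0),"row z120-130 x range",np.percentile(q[:,0],[5,95]))
cv2.imwrite("pics/d.png",cv2.resize(im["pixels"][120:260,150:320,::-1],None,fx=4,fy=4))
E
```

```text
time_s: 10.0
tool_pos: [0.4468, 0.2782, 0.2248]
tool_rot: [-0.0, -0.616, 0.788, -0.0]
force: [0.6, 0.2, -0.5]
opening: 0.0854
gripper_force: 0.0
now [0.4468 0.2782 0.2248] yaw -1.814 -> [-0.07  0.1  11.48] turn 0.002 t 10.0
grip surf 105 [0.44513245 0.27250733 0.12484006] row z120-130 x range [0.43839269 0.45540769]
```

View pics/d.png

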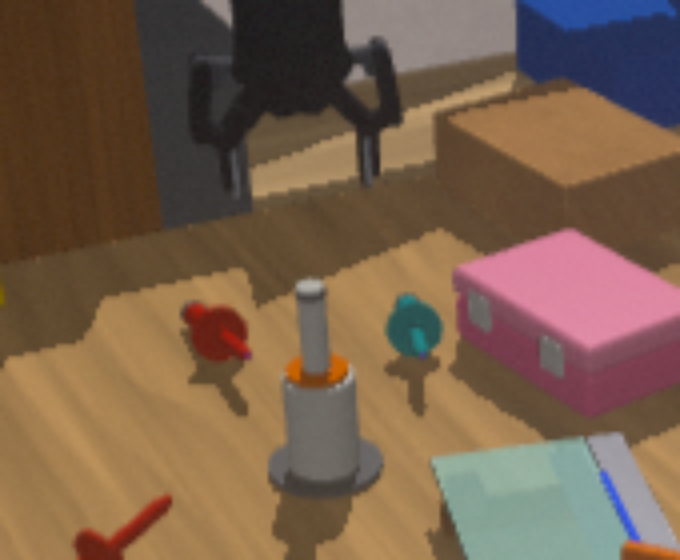

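The fingers are centred over the white grip at crop (312,320). Descend, close and lift.

```bash
python3 -m jog '[[[-0.1,0.1,5,0,-1],[-0.1,0.1,9,0,-1],[-0.1,0.1,11.4,0,-1],[-0.1,0.1,11.4,0,-1],[-0.1,0.1,11.4,0,0],[-0.1,0.1,11.4,0,1],[-0.1,0.1,11.4,0,1],[-0.1,0.1,11.4,0,1],[-0.1,0.1,11.4,0,1]]]' 40
python3 -c "
from h import *
delta([.446,.279,.110],-1.816)"
```

```text
time_s: 11.18
tool_pos: [0.4459, 0.2802, 0.111]
tool_rot: [0.001, -0.616, 0.787, -0.0]
force: [-1.2, -1.1, 6.9]
opening: 0.0208
gripper_force: 38.9
now [0.4459 0.2802 0.111 ] yaw -1.813 -> [ 0.12 -0.03  0.1 ] turn 0.003 t 11.175
```

```bash
python3 -m jog '[[[0,0,-1,0,1],[0,0,-4,0,1],[0,0,-8,0,1],[0,0,-13,0,1],[0,0,-13,0,1],[0,0,-13,0,1]]]'
python3 - <<'E'
from h import *
delta([.565,-.040,.145],-1.816)
im=get_image("side"); s=telemetry.state(); print(s["force"],s["opening"])
px=proj(im,s["tool_pos"]-[0,0,.096]); print("expected tip",px, [ (np.round(d["xy"]),round(d["p"],2)) for d in nets.landmark_of("side","pen_tip")[:4]])
x,y=int(px[0])-60,int(px[1])-100
cv2.imwrite("pics/e.png",cv2.resize(im["pixels"][max(y,0):y+140,x:x+130,::-1],None,fx=4,fy=4))
w=cloud(im).reshape(-1,3);p=s["tool_pos"]
k=(np.hypot(*(w[:,:2]-p[:2]).T)<.03)
for a,b in((-.094,-.08),(-.08,-.05),(-.045,-.032),(-.026,-.021),(-.02,-.005)):
  q=w[k&(w[:,2]>p[2]+a)&(w[:,2]<p[2]+b)]; print(a,b,len(q),(np.median(q,0)-p).round(4) if len(q) else "")
E
```

```text
time_s: 11.92
tool_pos: [0.4451, 0.2797, 0.2401]
tool_rot: [-0.0, -0.616, 0.788, 0.0]
force: [-0.3, 1.0, -1.0]
opening: 0.021
gripper_force: 39.4
now [0.4451 0.2797 0.2401] yaw -1.814 -> [ 28.14 -19.34   9.49] turn 0.002 t 11.925
[-0.79907262  0.18903249 -2.42910799] 0.021057934509163486
expected tip [226.16798713 196.09804296] [(array([190., 243.]), 0.83), (array([253., 210.]), 0.64), (array([306., 269.]), 0.62), (array([227., 197.]), 0.58)]
-0.094 -0.08 13 [-0.0001 -0.0032 -0.0841]
-0.08 -0.05 37 [ 0.0007 -0.0041 -0.0644]
-0.045 -0.032 14 [ 0.0017 -0.0041 -0.0386]
-0.026 -0.021 38 [-0.0048 -0.0118 -0.0227]
-0.02 -0.005 51 [-0.0014 -0.0084 -0.0167]
```

View pics/e.png

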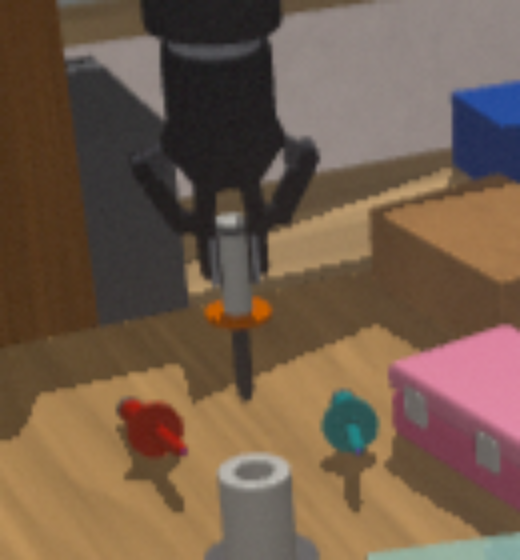

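The pen hangs vertically with its tip right under the TCP: the net has it at (227,197) and I expected (226,196). Moving above the start of the bead.

```bash
python3 -m jog '[[[28.5,-19.3,0,0,1],[28.5,-19.3,0,0,1],[28.5,-19.3,0,0,1],[28.5,-19.3,0,0,1],[28.5,-19.3,0,0,1],[28.5,-19.3,0,0,1],[28.5,-19.3,0,0,1],[28.5,-19.3,6,0,1],[28.5,-19.3,7.5,0,1],[28.5,-19.3,7.5,0,1],[28.5,-19.3,7.5,0,1]]]'
python3 - <<'E'
from h import *
delta([.5645,-.0435,.145],-1.816);delta([.6017,.1045,.145],-1.816)
im=get_image("side"); s=telemetry.state(); print(s["force"],s["opening"])
px=proj(im,s["tool_pos"]-[0,0,.096]); print("expected tip",px, [ (np.round(d["xy"],1),round(d["p"],2)) for d in nets.landmark_of("side","pen_tip")[:4]])
for t in("seam_start","seam_end"): print(t,[(ray(im,d["xy"],.044)[:2].round(4),round(d["p"],2)) for d in nets.landmark_of("side",t)[:2]], proj(im,[.5648,-.0418,.044] if t=="seam_start" else [.6012,.1038,.044]))
o=im["pixels"][180:300,250:370,::-1].copy()
cv2.imwrite("pics/f.png",cv2.resize(o,None,fx=5,fy=5,interpolation=cv2.INTER_CUBIC))
E
```

```text
time_s: 13.4
tool_pos: [0.5655, -0.0427, 0.1671]
tool_rot: [0.001, -0.617, 0.787, -0.001]
force: [0.5, -0.0, -0.9]
opening: 0.0209
gripper_force: 39.6
now [ 0.5655 -0.0427  0.1671] yaw -1.813 -> [0.11 0.09 2.21] turn 0.003 t 13.4
now [ 0.5655 -0.0427  0.1671] yaw -1.813 -> [-15.15   0.02   2.22] turn 0.003 t 13.4
[-0.50364948 -0.36533715 -1.20998318] 0.020917280128237337
expected tip [314.53073264 258.44509976] [(array([190.2, 243. ]), 0.74), (array([315.6, 258.8]), 0.72), (array([320.1, 262.6]), 0.71), (array([255.8, 208. ]), 0.69)]
seam_start [(array([ 0.5628, -0.0327]), 0.9), (array([0.6834, 0.1617]), 0.26)] [313.95995983 266.47084934]
seam_end [(array([0.598 , 0.1035]), 0.92), (array([ 0.7369, -0.0774]), 0.64)] [300.08336933 238.27904644]
```

View pics/f.png

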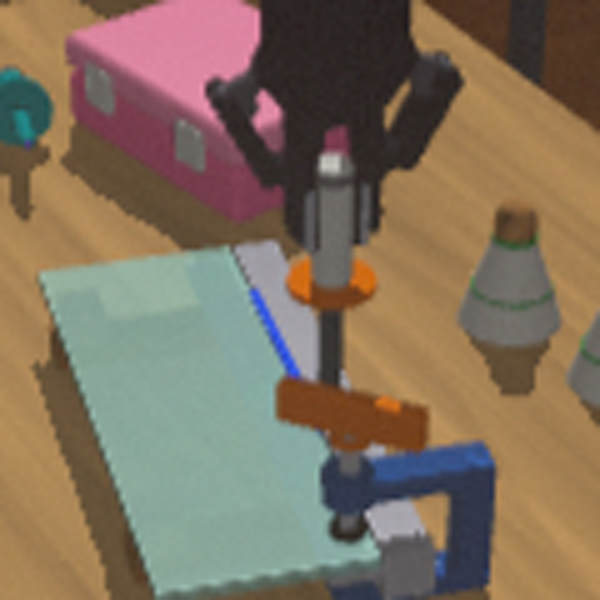

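The bead end appears at (301,238) where I projected (300,238), and the tip's offset from its projection matches, so my line is right. Descend to about 5 mm above the bead, just before its start.

```bash
python3 -m jog '[[[0.3,0.1,1,0,1],[0.3,0.1,1.7,0,1],[0.3,0.1,2.2,0,1],[0.3,0.1,2.2,0,1],[0.3,0.1,2.2,0,1]]]'
python3 - <<'E'
from h import *
delta([.565,-.0418,.145],-1.816);delta([.6013,.1038,.145],-1.816)
im=get_image("side"); s=telemetry.state(); print(s["force"])
E
```

```text
time_s: 14.22
tool_pos: [0.5628, -0.0458, 0.1434]
tool_rot: [0.0, -0.616, 0.788, -0.0]
force: [0.9, -0.3, -1.9]
opening: 0.0213
gripper_force: 39.6
now [ 0.5628 -0.0458  0.1434] yaw -1.814 -> [-0.44 -0.11 -0.16] turn 0.002 t 14.225
now [ 0.5628 -0.0458  0.1434] yaw -1.814 -> [-15.44  -0.13  -0.16] turn 0.002 t 14.225
[-0.42217745  1.70747434 -1.11163678]
```

```bash
python3 -m jog '[[[0,-0.1,-0.15,0,1],[-0.3,-0.1,-0.15,0,1],[-0.7,-0.1,-0.15,0,1],[-1.05,-0.1,-0.15,0,1],[-1.4,-0.1,-0.15,0,1],[-1.8,-0.1,-0.15,0,1],[-2.15,-0.1,-0.15,0,1],[-2.5,-0.1,-0.15,0,1],[-2.9,-0.1,-0.15,0,1],[-3.25,-0.1,-0.15,0,1],[-3.6,-0.1,-0.15,0,1],[-4,-0.1,-0.15,0,1]]]'
python3 - <<'E'
from h import *
delta([.6013,.1038,.145],-1.816)
E
```

```text
time_s: 15.78
tool_pos: [0.5733, -0.007, 0.1448]
tool_rot: [-0.0, -0.616, 0.788, 0.0]
force: [-0.2, 0.6, -1.6]
opening: 0.0212
gripper_force: 39.6
now [ 0.5733 -0.007   0.1448] yaw -1.814 -> [-11.43  -0.05  -0.02] turn 0.002 t 15.775
```

```bash
python3 -m jog '[[[-0.4,0,0,0,1],[-0.75,0,0,0,1],[-1.1,0,0,0,1],[-1.5,0,0,0,1],[-1.85,0,0,0,1],[-2.2,0,0,0,1],[-2.6,0,0,0,1],[-3,0,0,0,1],[-3.35,0,0,0,1],[-3.7,0,0,0,1],[-4.1,0,0,0,1],[-4.5,-0.05,0,0,1]]]'
python3 - <<'E'
from h import *
delta([.6013,.1038,.145],-1.816)
E
```

```text
time_s: 17.27
tool_pos: [0.5847, 0.0366, 0.1448]
tool_rot: [0.0, -0.616, 0.788, -0.0]
force: [0.1, 0.0, -1.9]
opening: 0.0215
gripper_force: 39.6
now [0.5847 0.0366 0.1448] yaw -1.814 -> [-6.93  0.   -0.02] turn 0.002 t 17.275
```

```bash
python3 -m jog '[[[-0.4,0,0,0,1],[-0.75,0,0,0,1],[-1.1,0,0,0,1],[-1.5,0,0,0,1],[-1.85,0,0,0,1],[-2.2,0,0,0,1],[-2.6,0,0,0,1],[-3,0,0,0,1],[-3.35,0,0,0,1],[-3.7,0,0,0,1],[-4.1,0,0,0,1],[-4.5,0,0,0,1]]]'
python3 - <<'E'
from h import *
delta([.6013,.1038,.145],-1.816)
im=get_image("side"); s=telemetry.state()
print("tip exp",proj(im,s["tool_pos"]-[0,0,.096]),[(np.round(d["xy"],1),round(d["p"],2)) for d in nets.landmark_of("side","pen_tip")[:5]])
o=im["pixels"][170:290,240:360,::-1]
cv2.imwrite("pics/g.png",cv2.resize(o,None,fx=5,fy=5,interpolation=cv2.INTER_CUBIC))
E
```

```text
time_s: 18.77
tool_pos: [0.5955, 0.0802, 0.1448]
tool_rot: [0.0, -0.616, 0.788, -0.0]
force: [-0.7, -0.2, -1.9]
opening: 0.0209
gripper_force: 39.6
now [0.5955 0.0802 0.1448] yaw -1.814 -> [-2.43  0.   -0.02] turn 0.002 t 18.775
tip exp [302.22126107 241.09136535] [(array([302. , 240.6]), 0.69), (array([256.4, 207.7]), 0.64), (array([207.2, 209.6]), 0.62), (array([189.9, 243.1]), 0.61)]
```

View pics/g.png

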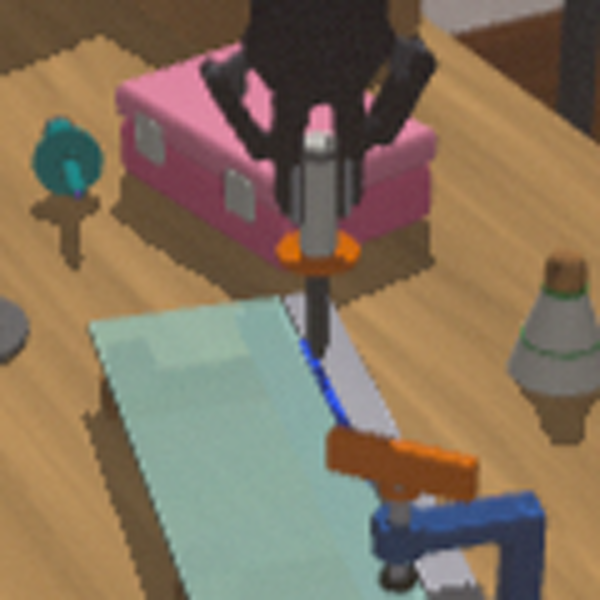

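The tip, at about (303,241), sits directly over the bead line, with the gap visible. Finishing the last stretch, then rising.

```bash
python3 -m jog '[[[-0.4,0,0,0,1],[-0.75,0,0,0,1],[-1.1,0,0,0,1],[-1.5,0,0,0,1],[-1.85,0,0,0,1],[-2.2,0,0,0,1],[-2.6,0,0,0,1],[-2.9,0,0,0,1],[-2.9,0,0,0,1],[-2.9,0,0,0,1],[-2.9,0,-5,0,1],[-2.9,0,-9.5,0,1]]]'
python3 - <<'E'
from h import *
delta([.4459,.2802,.235],-1.813)
E
```

```text
time_s: 20.38
tool_pos: [0.6023, 0.1079, 0.2409]
tool_rot: [-0.0, -0.616, 0.788, -0.0]
force: [1.0, 0.5, -1.7]
opening: 0.0208
gripper_force: 39.7
now [0.6023 0.1079 0.2409] yaw -1.814 -> [-12.96  19.33   0.59] turn -0.001 t 20.375
```

```bash
python3 -m jog '[[[-13,19.3,0,0,1],[-13,19.3,0,0,1],[-13,19.3,0,0,1],[-13,19.3,0,0,1],[-13,19.3,0,0,1],[-13,19.3,0,0,1],[-13,19.3,2,0,1],[-13,19.3,2,0,1],[-13,19.3,2,0,1]]]'
python3 - <<'E'
from h import *
get_image("side");get_image("side")
delta([.4459,.2802,.111],-1.813)
E
```

```text
time_s: 21.5
tool_pos: [0.4471, 0.2802, 0.2202]
tool_rot: [0.0, -0.616, 0.788, -0.0]
force: [-0.2, -0.0, -1.9]
opening: 0.0206
gripper_force: 40.0
now [0.447  0.2807 0.2205] yaw -1.815 -> [ 0.08  0.1  10.95] turn -0.002 t 21.6
```

```bash
python3 -m jog '[[[0.1,0.1,2,0,1],[0.1,0.1,4,0,1],[0.1,0.1,6,0,1],[0.1,0.1,8,0,1],[0.1,0.1,9.5,0,1],[0.1,0.1,10.3,0,1],[0.1,0.1,10.7,0,1],[0.1,0.1,10.7,0,1]]]'
python3 - <<'E'
from h import *
delta([.4459,.2802,.111],-1.813); print(telemetry.state()["force"])
E
```

```text
time_s: 22.6
tool_pos: [0.4453, 0.2802, 0.113]
tool_rot: [0.0, -0.616, 0.788, -0.0]
force: [0.2, 0.2, -1.1]
opening: 0.0211
gripper_force: 40.0
now [0.4453 0.2802 0.113 ] yaw -1.814 -> [-0.02 -0.06  0.2 ] turn -0.001 t 22.6
[ 0.17428041  0.19823445 -1.07341026]
```

```bash
python3 -m jog '[[[0,0,0.2,0,1],[0,0,0.2,0,1],[0,0,0.2,0,0.5],[0,0,0.2,0,0],[0,0,0.2,0,-1],[0,0,0.2,0,-1],[0,0,0.2,0,-1],[0,0,-4,0,-1],[0,0,-10,0,-1],[0,0,-14,0,-1],[0,0,-14,0,-1]]]'
python3 - <<'E'
from h import *
im=get_image("side")
cv2.imwrite("pics/i.png",cv2.resize(im["pixels"][140:320,140:420,::-1],None,fx=2.8,fy=2.8,interpolation=cv2.INTER_CUBIC))
E
```

```text
time_s: 23.98
tool_pos: [0.4464, 0.2813, 0.2565]
tool_rot: [0.003, -0.616, 0.787, 0.001]
force: [0.3, 0.4, -0.0]
opening: 0.085
gripper_force: 0.0
```

View pics/i.png

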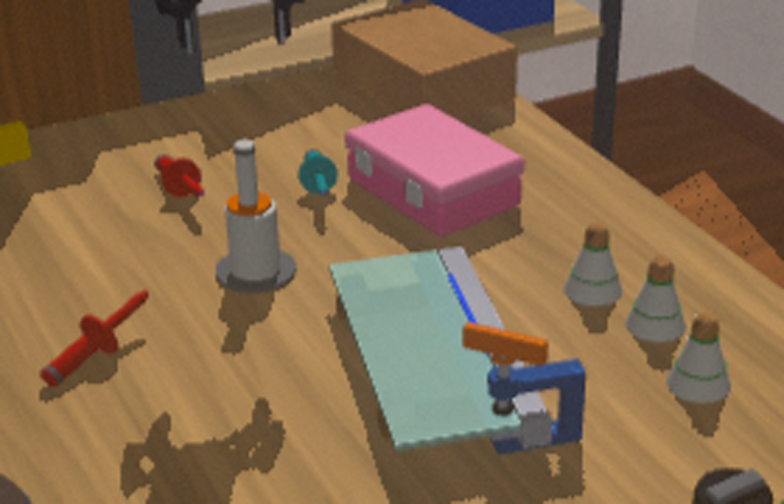

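The pen stands in the dock with its shield seated on the rim (crop (248,205)). The handle is still turned and everything else is in place, so I'm handing in.

```bash
python3 -c "
from rig import ticket
print(ticket.job_done())"
```

```text
the job is handed in; nothing more can be done
None
```

The job is handed in at about 24 s: the clamp is tight against its stop (1.8 N m felt), the bead was traced from the clamp end at about 3 cm/s and 5 mm height, and the pen is back in its dock; the three look-alike pens, first seen standing on their tips, were found toppled after the clamp step, though the gripper never came near them.

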